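# Clip a relay module onto the printer's control rail

## Task

Fit the green relay module into the gap between the two grey modules on the metal rail of the plywood board. Lift it out of the cardboard box by its broad sides, stand it upright on the bare bench, let go and take it again by its two ends; then hook its blue lip under the rail edge on the side where the grey modules have their blue stripes and rock the red end down until the red sprung foot clicks under the other edge and the module sits level. Leave it there fully home and let go, and do not disturb the water bottle, the screwdriver or the printed dragon.

Things in the scene. Friction and masses are not known exactly. Their poses are not given: they have to be found in the camera images.
- relay: The green relay module, about 160 g; origin at the centre of its underside, level with the bottoms of its two legs, 35 mm below relay_mid; axes as relay_mid. It starts upright in the cardboard box, about 7 mm free at each x end and at least 34 mm free on each y side.
- relay_mid (a point): Centre of the green relay module. z is up out of its top, x runs from the hook end (-x: blue stripe, blue lip) to the foot end (+x: red stripe, red foot). Plain block body 56 (x) by 30 (y) by 57.5 mm, from 22.5 mm below this point to 35 mm above; legs reach 12.5 mm lower (35 mm below this point). Home on the rail, this point is 22.5 mm above slot.
- relay_lip (a point): Middle of the blue hook lip, 14.5 mm to -x of relay_mid and 31 mm below it. Fixed ledge 28 mm wide (y), 4 mm thick (2 to 6 mm above the leg bottom), from the hook leg's inner face at x = -18.5 mm inwards to x = -13 mm; the leg's outer face is at x = -23.5 mm. The mouth between lip top and body underside is 6.5 mm high.
- relay_hook_end (a point): Point on the body's underside at the hook leg, 21 mm to -x of relay_mid and 22.5 mm below it. At the height of the rail's top face (slot) when home.
- relay_foot_end (a point): Point on the body's underside at the foot leg, 21 mm to +x of relay_mid and 22.5 mm below it. At the height of the rail's top face (slot) when home; some 5 mm or more above it while the foot only rests on the rail edge.
- foot (a joint): Travel (m) of the red sprung foot: 0 at rest, 0.006 fully pushed out (to +x, slightly up). Catch reaches in to x = 14 mm; ramp below it from x = 19.5 mm at the leg bottom to x = 14 mm 7 mm higher; flat top 8 mm above leg bottom. About 10 N down on the foot end rides it over the rail edge; it springs back under. With the lip hooked and the foot end tilted up 0.42 rad the foot clears the rail.
- slot (a point): Top face of the aluminium rail, middle of its width and of the gap between the grey modules; 27 mm above the bench. z up, y along the rail, x across: blue stripes and the edge to hook at -x, red feet at +x. Rail 35 mm wide (x), flanges 3 mm thick, free below them for 15 mm down to the board and 6.5 mm in from each edge. The gap is 38 mm long (y).
- panel: Fixed plywood board 170 (x) by 200 (y) by 9 mm carrying the rail along its y; origin at the centre of its underside, below slot, same axes. The two grey modules fixed on the rail are 56 (x) by 30 (y) mm, centred 34 mm to either side of the slot, tops 52 mm above the rail's top face.
- carton: Open cardboard box, fixed, 80 mm (x) by 140 mm (y) by 66 mm high, walls and floor 5 mm thick; origin at the centre of its underside. Holds the relay module at the start, standing on the floor with module x along box x.
- water: Blue water bottle, 64 mm across, 190 mm tall; origin at the centre of its base. Leave alone.
- driver: Orange screwdriver lying on the bench, 160 mm long along its x; origin under its middle. Leave alone.
- dragon: Printed green and orange toy dragon, 130 mm (x) by 46 mm, 16 mm high; origin at the centre of its underside. Leave alone.
Things that resemble listed ones, but are neither listed nor needed, are in the scene too. What is shaped like the relay but black, pink or yellow is not meant.

How it is judged:
On the way, in this order (a step that is already met when the one before it is completed fails the run):
1. the module stands upright on the bare bench, out of the box, let go (height (world z) of relay_mid below 0.0375 m and angle between relay_mid's own z axis and vertical below 0.1 rad and linear speed of relay below 0.02 m/s and contact force between the fingers and relay below 0.1 N), for 0.2 s.
2. the blue lip is under the rail's near (-x) edge, in the gap, while the red end is still raised (x of relay_lip in the frame of slot between -0.018 and -0.008 m and z of relay_lip in the frame of slot between -0.016 and -0.003 m and y of relay_lip in the frame of slot between -0.008 and 0.008 m and z of relay_foot_end in the frame of slot above 0.005 m), for 0.05 s.
At the end, for the whole second after the job is handed in: The relay module is home in the gap of the rail: centred within 4 mm across and 7 mm along, both ends of its underside within 2.5 mm of the rail's top face, tilted less than 0.08 rad, blue end on the blue side, the sprung foot back within 2 mm of rest under the rail edge; it is let go and at rest (x of relay_mid in the frame of slot between -0.004 and 0.004 m and y of relay_mid in the frame of slot between -0.007 and 0.007 m and z of relay_hook_end in the frame of slot between -0.002 and 0.0025 m and z of relay_foot_end in the frame of slot between -0.002 and 0.0025 m and x of relay_hook_end in the frame of slot below -0.01 m and angle between relay_mid's own z axis and vertical below 0.08 rad and value of joint foot below 0.002 m and linear speed of relay below 0.02 m/s); the robot touches nothing.
It fails at once if the water bottle is shifted by more than 3 cm (distance of water from where it was at the start of the episode above 0.03 m).
It fails at once if the screwdriver is shifted by more than 3 cm (distance of driver from where it was at the start of the episode above 0.03 m).
It fails at once if the printed dragon is shifted by more than 3 cm (distance of dragon from where it was at the start of the episode above 0.03 m).
It also fails if it takes over 56 s, if anything falls off the work surface, if the arm or the gripper's body presses on something with over 40 N, if the wrist force passes 120 N, or if a joint passes its speed limit or range.

## Robot

A 6-joint arm with a two-finger parallel gripper is mounted at the origin on the work surface. World frame = base frame: x ahead of the robot, y to its left, z up, the work surface at z = 0. Lengths are in m, angles in rad, forces in N, time in s.
With the tool pointing down it reaches from about 0.3 to 0.775 m from the base axis. Payload 14.6 kg.
Tool frame: the origin (TCP) lies on the front face of the gripper's body, between the roots of the fingers; the fingertips stand 73 mm ahead of it and the grasp point (between the pads) lies 54 mm ahead of it; z points along the fingers, y is the line along which they close (so a half turn about z gives the same grasp; the last joint's range is limited). The gripper opens to 85 mm and grips with 20 to 120 N. Pads are 22 mm wide; open, the fingers measure 114 mm over their backs; the gripper's body (76 mm by 85 mm) begins 54 mm behind the grasp point. The pads swing forward as they close: fully open they stand 13 mm farther back than shut.
Start: joints at [1.177, 0.3, 1.521, -0, 1.321, -0.067], TCP at [0.177, 0.521, 0.304] pointing down, gripper open.
Joint ranges: [-3.03, 3.03], [-0.79, 2.21], [0.23, 2.52], [-1.04, 4.18], [0, 3.07], [-2.55, 2.55]. Speed limits (rad/s): [2.22, 2.22, 2.57, 3.14, 3.14, 3.14].

## Interface

Orientations are given as a unit quaternion [x, y, z, w].
In Python, from workcell import telemetry, optics, ticket gives the robot as it stands. The module is installed in compiled form; this text tells all that it offers.
- The arm moves only by the tool send_rows, never from a script. Its argument "increments" is a list of rows, each a list of 3 entries, a list of its own where there are three numbers: the shift along the tool's x, y, z scaled (see below), then the turn, a rotation vector about the tool's x, y, z scaled (see below), then the opening, from 0 (shut) to 1 (fully open). In form: [[[tx, ty, tz], [rx, ry, rz], hand], ...]. A call has 1 to 10 rows; each row shifts and turns the commanded pose from where the row before left it, along the tool's axes as they then stand; what a row does not reach is not made up. The controller multiplies each number of a shift by 0.8 m and each number of a turn by 90 degrees. A row lasts 1/8 s, in which the tool goes at most 62.5 mm and 10.7 degrees, less where a joint would pass 70% of its speed; a pose out of reach is approached as far as the arm can. A call with a number of a shift or a turn outside -1 to 1 is refused whole. A call with a gripper value outside its range is refused whole. The fingers move at their own pace and stop on an object; the grip force is fixed at half the most. Time passes only in rows, so rows that do not move let the fingers close. It gives the time, the measured TCP pose, the force, the opening and the grip force at its end, in the units of the state.
- telemetry.read_state(): the state, without advancing time (a new reading comes with each control period).
- optics.read_camera(name): name is "scene" or "top" or "wrist"; returns the picture (400x640x3 uint8, red, green, blue); there is no depth.
- optics.get_calibration(name): a dict with "K" (3x3 intrinsics, pixels), "origin" and "orientation" of the camera in the world. Camera axes: x right, y down, z forward; pixel columns grow to the right and rows downward; lengths in m; the calibration is good to about 2 mm. A picture is of the moment at which its call begins: read the wrist's pose just before it. get_calibration takes no time and is no camera call; for the wrist camera it gives the pose at the moment of the call.
- ticket.hand_in(): hands the job in; it is judged then, once.
The state is a dict: "clock": time; "joint_pos": joint angles; "joint_vel": joint speeds; "joint_efforts": joint torques, N m; "position": TCP position; "orientation": TCP orientation; "contact_force": force on the tool from outside, world axes, zero at the start; "ft_torque": the same for the moment, N m; "opening": finger opening in m; "gripper_force": force on a finger pad.
Only numpy, scipy, OpenCV 4.12 (cv2) and the standard library are available. Lean on these libraries where they do the work, as an engineer would, in place of code of your own. Each camera call takes 0.05 s, during which the arm holds its last target. There are 200 camera calls.

## Working session

There is one attempt and no reset: what is moved stays moved. The work goes in short steps, Python scripts to look and compute and a tool call to move; the robot and the scene stay as the last step left them, time stands still between calls to the robot, and variables do not carry over. Pictures are saved under pics/ and viewed, at most 10 in all, crops included, and the job is handed in when it is done.

Besides the shell and the picture viewer there is one more tool, called after "Emit:" as name(argument=value, ...) on one line, values as JSON. send_rows: Moves the arm, as the interface text tells. Shifts and turns lie within -1 to 1; 1 stands for 0.8 m of shift or 90 degrees of turn. Its arguments: {"type":"object","properties":{"increments":{"type":"array"}},"required":["increments"]}

```bash
mkdir -p pics
cat > h.py <<'E'
import numpy as np, cv2
from workcell import telemetry, optics, ticket
from scipy.spatial.transform import Rotation as R
def cap(n,f):
    c=optics.get_calibration(n); im=optics.read_camera(n); cv2.imwrite('pics/'+f,im[:,:,::-1]); return im,c
def ray(c,u,v):
    K=np.array(c['K']); d=np.linalg.inv(K)@[u,v,1]
    return np.array(c['origin']), R.from_quat(c['orientation']).apply(d)
def onz(c,u,v,z):
    o,d=ray(c,u,v); return o+d*(z-o[2])/d[2]
def proj(c,p):
    q=R.from_quat(c['orientation']).inv().apply(np.array(p)-c['origin']); q=np.array(c['K'])@q; return q[:2]/q[2]
E
python3 - <<'E'
from h import *
s=telemetry.read_state(); print({k:np.round(v,3) for k,v in s.items()})
for n in ['scene','top','wrist']:
    im,c=cap(n,n+'0.png'); print(n,np.round(c['origin'],3),np.round(c['orientation'],3),np.array(c['K']).round(1).tolist())
E
```

```text
{'clock': np.float64(0.0), 'joint_pos': array([ 1.177,  0.3  ,  1.522,  0.   ,  1.321, -0.067]), 'joint_vel': array([ 0.001, -0.001,  0.002,  0.001,  0.001, -0.002]), 'joint_efforts': array([ 2.000e-03, -5.435e+01, -3.618e+01,  0.000e+00,  4.000e-03,
       -0.000e+00]), 'position': array([0.177, 0.521, 0.303]), 'orientation': array([ 0.163,  0.987, -0.001, -0.   ]), 'contact_force': array([ 0.215, -0.105, -0.785]), 'ft_torque': array([-0.017, -0.017, -0.042]), 'gripper_force': np.float64(0.0), 'opening': np.float64(0.085)}
scene [1.569 0.139 0.741] [ 0.573  0.678 -0.349 -0.301] [[370.2, 0.0, 319.9], [0.0, 370.2, 208.1], [0.0, 0.0, 1.0]]
top [ 0.494 -0.025  1.19 ] [ 0.706 -0.706  0.022 -0.038] [[434.6, 0.0, 320.9], [0.0, 434.6, 201.8], [0.0, 0.0, 1.0]]
wrist [0.106 0.545 0.373] [0.804 0.576 0.084 0.119] [[287.0, 0.0, 321.8], [0.0, 287.0, 201.7], [0.0, 0.0, 1.0]]
```

View pics/top0.png

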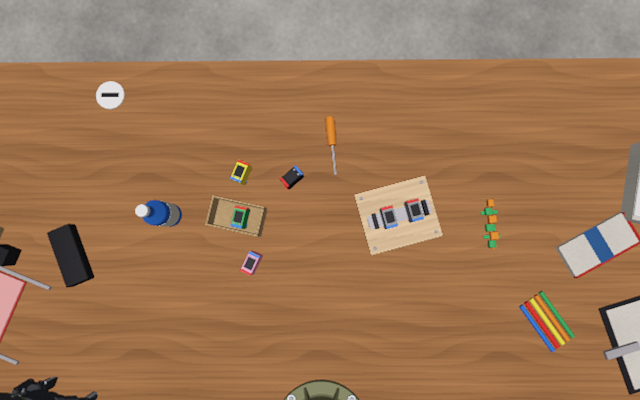

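View pics/scene0.png

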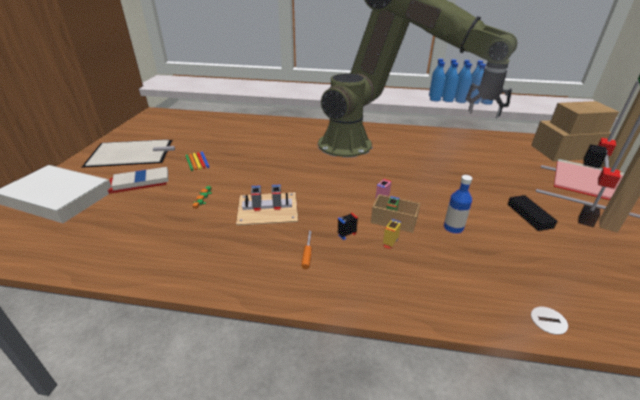

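The top view (up = +x, right = -y) shows the box at about (236,216) with the green module at (239,216). The board is at (398,215), the bottle at (160,213), the driver at (333,145) and the dragon at (491,223). Next I'll enlarge the box and board and measure the corners.

Run:
```python
from h import *
im=cv2.imread('pics/top0.png')
a=cv2.resize(im[185:245,200:270],None,fx=8,fy=8,interpolation=cv2.INTER_CUBIC)[:480]
b=cv2.resize(im[170:260,350:447],None,fx=8,fy=8,interpolation=cv2.INTER_CUBIC)
b=cv2.resize(b,None,fx=.75,fy=.75)
o=np.zeros((540,800,3),np.uint8)
a=cv2.resize(a,(400,343));b=cv2.resize(b,(400,371))
o[:343,:400]=a;o[:371,400:]=b
cv2.imwrite('pics/z1.png',o)
c=optics.get_calibration('top')
for n,u,v,z in [('box',236,216,.066),('relay',239,216,.075),('board',398,215,.009),('water',160,213,0.0),('driverend',335,174,0),('black',291,177,.05),('yellow',240,172,.05),('pink',251,263,.05)]:
    print(n,onz(c,u,v,z).round(3))
```

```text
box [0.553 0.22  0.066]
relay [0.553 0.21  0.075]
board [ 0.559 -0.208  0.009]
water [0.565 0.446 0.   ]
driverend [ 0.673 -0.038  0.   ]
black [0.657 0.079 0.05 ]
yellow [0.671 0.215 0.05 ]
pink [0.431 0.182 0.05 ]
```

View pics/z1.png

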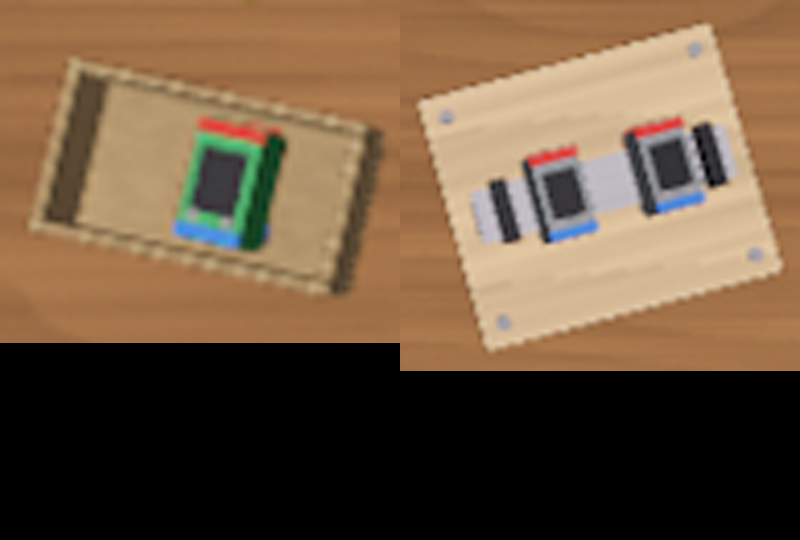

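The module's red end faces away from the robot (+x), and so do the rail's red stripes. Computing poses from the corners read off these crops.

```bash
cat >> h.py <<'E'
def quad(c,px,z):
    P=np.array([onz(c,u,v,z) for u,v in px]); print(P.round(4)[:,:2].tolist(),'ctr',P.mean(0).round(4),
     'sides',[round(float(np.linalg.norm(P[i]-P[(i+1)%4])),4) for i in range(4)],
     'yaw',[round(float(np.degrees(np.arctan2(*(P[(i+1)%4]-P[i])[[1,0]]))),1) for i in range(4)])
    return P.mean(0)
def st():
    s=telemetry.read_state(); q=R.from_quat(s['orientation']); 
    print('t',round(float(s['clock']),2),'p',np.round(s['position'],4),'y',q.apply([0,1,0]).round(4),'z',q.apply([0,0,1]).round(4),'F',np.round(s['contact_force'],1),'op',round(float(s['opening']),4),'g',round(float(s['gripper_force']),1),'j',np.round(s['joint_pos'],2)); return s,q
def go(p,closing_yaw_deg,tilt=0):
    """increments (scaled) from the measured pose to tool-down pose; closing axis at world yaw; tilt=foot-end-up rad about closing-perp"""
    s,q=st(); a=np.radians(closing_yaw_deg); y=np.array([np.cos(a),np.sin(a),0]); z=np.array([0,0,-1.])
    x=np.cross(y,z); T=R.from_matrix(np.c_[x,y,z])
    T=T*R.from_rotvec([tilt,0,0]) 
    d=q.inv().apply(np.array(p)-s['position']); r=(q.inv()*T).as_rotvec()
    print('shift/0.8',(d/.8).round(4),'turn/90',(r/(np.pi/2)).round(4),'rows>=',max(np.linalg.norm(d)/.0625,np.degrees(np.linalg.norm(r))/10.7).round(1))
E
python3 - <<'E'
from h import *
c=optics.get_calibration('top')
A=lambda l:[(200+x/5.714,185+y/5.714) for x,y in l]
B=lambda l:[(350+(x-400)/4.124,170+y/4.124) for x,y in l]
quad(c,A([(32,228),(72,58),(375,130),(335,294)]),.066)
quad(c,A([(175,237),(202,116),(270,133),(240,250)]),.075)
quad(c,B([(490,350),(418,100),(712,24),(782,270)]),.009)
quad(c,B([(548,240),(526,160),(577,146),(598,230)]),.079)
quad(c,B([(655,212),(632,132),(682,118),(704,203)]),.079)
E
```

```text
[[0.5299, 0.2992], [0.6076, 0.2826], [0.5745, 0.1432], [0.5001, 0.1605]] ctr [0.553  0.2214 0.066 ] sides [0.0794, 0.1433, 0.0764, 0.1419] yaw [-12.0, -103.3, 166.9, 77.9]
[[0.5256, 0.2317], [0.5803, 0.2204], [0.5725, 0.1894], [0.5198, 0.2022]] ctr [0.5495 0.2109 0.075 ] sides [0.0558, 0.0319, 0.0543, 0.0301] yaw [-11.6, -104.0, 166.4, 78.8]
[[0.4513, -0.1366], [0.6154, -0.0906], [0.6657, -0.285], [0.5035, -0.3274]] ctr [ 0.559  -0.2099  0.009 ] sides [0.1705, 0.2009, 0.1676, 0.1978] yaw [15.7, -75.5, -165.4, 105.3]
[[0.5213, -0.1663], [0.5708, -0.1533], [0.5795, -0.1849], [0.5275, -0.1972]] ctr [ 0.5498 -0.1754  0.079 ] sides [0.0512, 0.0328, 0.0534, 0.0314] yaw [14.7, -74.6, -166.8, 101.3]
[[0.5386, -0.2324], [0.5881, -0.219], [0.5968, -0.25], [0.5441, -0.2626]] ctr [ 0.5669 -0.241   0.079 ] sides [0.0513, 0.0322, 0.0542, 0.0307] yaw [15.1, -74.3, -166.6, 100.4]
```

```bash
python3 -c "
from h import *
go([.5505,.211,.26],77.3)"
```

```text
t 0.15 p [0.1765 0.5208 0.3034] y [ 3.210e-01  9.471e-01 -9.000e-04] z [-4.e-04 -8.e-04 -1.e+00] F [-0.4  0.1  1.1] op 0.0848 g 0.0 j [ 1.18  0.3   1.52  0.    1.32 -0.07]
shift/0.8 [-0.5671 -0.2166  0.0545] turn/90 [-0.0006 -0.0001 -0.0669] rows>= 7.8
```

Emit:
send_rows(increments=[[[-0.0567,-0.0217,0.0],[0,0,0],0.55],[[-0.0567,-0.0217,0.0],[0,0,0],0.55],[[-0.0567,-0.0217,0.0],[0,0,0],0.55],[[-0.0567,-0.0217,0.0],[0,0,0],0.55],[[-0.0567,-0.0217,0.0],[0,0,0],0.55],[[-0.0567,-0.0217,0.0],[0,0,0],0.55],[[-0.0567,-0.0217,0.0],[0,0,0],0.55],[[-0.0567,-0.0217,0.014],[0,0,0],0.55],[[-0.0567,-0.0217,0.02],[0,0,0],0.55],[[-0.0567,-0.0217,0.02],[0,0,-0.067],0.55]])

```text
clock: 1.4
position: [0.5515, 0.2097, 0.26]
orientation: [0.11, 0.994, -0.0, -0.0]
contact_force: [0.2, 0.3, -0.1]
opening: 0.0472
gripper_force: 0.0
```

```bash
python3 -c "
from h import *
go([.5505,.211,.26],77.3)
im,c=cap('wrist','w1.png')
print(c['origin'],proj(c,[.5495,.211,.075]),proj(c,[.553,.2214,.066]))"
```

```text
t 1.4 p [0.5515 0.2097 0.26  ] y [ 2.179e-01  9.760e-01 -1.000e-04] z [-2.e-04 -0.e+00 -1.e+00] F [ 0.2  0.3 -0.1] op 0.0472 g 0.0 j [ 0.3   0.43  1.45  0.    1.26 -1.05]
shift/0.8 [0.0016 0.0014 0.    ] turn/90 [-0.0001 -0.0001  0.0012] rows>= 0.0
[0.47890284 0.22621166 0.32948289] [322.57323767 197.11085773] [334.0081919  195.69043538]
```

View pics/w1.png

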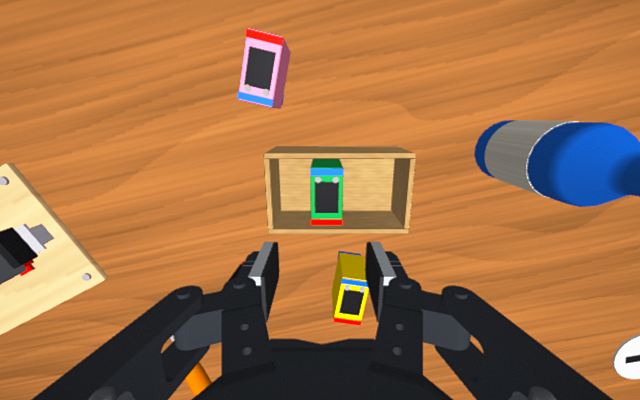

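The wrist view shows the green top at (310–343, 168–225), centred at (327,197), with the box rim at x 264–414. That puts the module about 4 mm further along +tool-y than the hand's centre line, so I'll correct by that and descend.

Emit:
send_rows(increments=[[[0.0016,0.0046,0.05],[0,0,0],0.55],[[0,0,0.06],[0,0,0],0.55],[[0,0,0.05],[0,0,0],0.55],[[0,0,0.028],[0,0,0],0.55],[[0,0,0],[0,0,0],0.55]])

```text
clock: 2.08
position: [0.5493, 0.2145, 0.1087]
orientation: [0.111, 0.994, -0.001, -0.002]
contact_force: [-0.9, 0.5, 0.7]
opening: 0.047
gripper_force: 0.0
```

Emit:
send_rows(increments=[[[0,0,0],[0,0,0],0],[[0,0,0],[0,0,0],0],[[0,0,0],[0,0,0],0],[[0,0,0],[0,0,0],0]])

```text
clock: 2.58
position: [0.5504, 0.2149, 0.1114]
orientation: [0.111, 0.994, 0.0, 0.001]
contact_force: [-1.0, 0.3, 6.3]
opening: 0.0291
gripper_force: 60.0
```

Emit:
send_rows(increments=[[[0,0,-0.04],[0,0,0],0],[[0,0,-0.06],[0,0,0],0],[[0,0,-0.06],[0,0,0],0],[[0,0,0],[0,0,0],0]])

```text
clock: 3.08
position: [0.5508, 0.215, 0.2423]
orientation: [0.111, 0.994, 0.001, 0.003]
contact_force: [0.5, -0.5, -2.0]
opening: 0.0292
gripper_force: 59.8
```

```bash
python3 -c "
from h import *
go([.5,.0,.18],77.3);go([.5,0,.18],105)"
```

```text
t 3.08 p [0.5508 0.215  0.2423] y [0.2197 0.9756 0.0034] z [ 0.0064  0.002  -1.    ] F [ 0.5 -0.5 -2. ] op 0.0292 g 59.8 j [ 0.31  0.44  1.47 -0.    1.22 -1.04]
shift/0.8 [ 0.0034 -0.2764  0.0769] turn/90 [0.0022 0.0037 0.0001] rows>= 3.7
t 3.08 p [0.5508 0.215  0.2423] y [0.2197 0.9756 0.0034] z [ 0.0064  0.002  -1.    ] F [ 0.5 -0.5 -2. ] op 0.0292 g 59.8 j [ 0.31  0.44  1.47 -0.    1.22 -1.04]
shift/0.8 [ 0.0034 -0.2764  0.0769] turn/90 [ 0.0012  0.0042 -0.3077] rows>= 3.7
```

Emit:
send_rows(increments=[[[0.0034,-0.05,0],[0,0,0],0],[[0,-0.06,0],[0,0,0],0],[[0,-0.06,0],[0,0,0],0],[[0,-0.06,0],[0,0,0],0],[[0,-0.046,0.02],[0,0,0],0],[[0,0,0.03],[0,0,-0.1],0],[[0,0,0.02],[0,0,-0.1],0],[[0,0,0],[0,0,-0.108],0],[[0,0,0],[0,0,0],0],[[0,0,0],[0,0,0],0]])

```text
clock: 4.32
position: [0.4987, -0.0, 0.182]
orientation: [-0.129, 0.992, 0.0, -0.0]
contact_force: [-0.6, 0.5, -1.1]
opening: 0.0292
gripper_force: 59.9
```

```bash
python3 -c "
from h import *
go([.5,.0,.1068],105)"
```

```text
t 4.33 p [ 0.4987 -0.      0.182 ] y [-2.556e-01  9.668e-01  2.000e-04] z [-4.e-04  1.e-04 -1.e+00] F [-0.6  0.5 -1.1] op 0.0292 g 59.9 j [-0.07  0.33  1.79  0.    1.02 -1.9 ]
shift/0.8 [-0.0017 -0.0004  0.094 ] turn/90 [ 0.0001 -0.0003 -0.0021] rows>= 1.2
```

Emit:
send_rows(increments=[[[0,0,0.04],[0,0,0],0],[[0,0,0.04],[0,0,0],0],[[0,0,0.008],[0,0,0],0],[[0,0,0.003],[0,0,0],0],[[0,0,0.001],[0,0,0],0],[[0,0,0],[0,0,0],0],[[0,0,0],[0,0,0],0]])

```text
clock: 5.2
position: [0.499, -0.0001, 0.1092]
orientation: [-0.131, 0.991, -0.0, 0.0]
contact_force: [0.3, -0.2, -0.8]
opening: 0.0294
gripper_force: 59.9
```

Emit:
send_rows(increments=[[[0,0,0.0015],[0,0,0],0],[[0,0,0.001],[0,0,0],0],[[0,0,0],[0,0,0],0]])

```text
clock: 5.58
position: [0.4988, -0.0001, 0.1066]
orientation: [-0.131, 0.991, 0.0, -0.0]
contact_force: [0.2, 0.6, -2.5]
opening: 0.0293
gripper_force: 59.9
```

Emit:
send_rows(increments=[[[0,0,0.001],[0,0,0],0],[[0,0,0],[0,0,0],0]])

```text
clock: 5.82
position: [0.4989, -0.0001, 0.1064]
orientation: [-0.131, 0.991, -0.0, 0.0]
contact_force: [-2.9, -0.6, 6.9]
opening: 0.0294
gripper_force: 61.3
```

Emit:
send_rows(increments=[[[0,0,0.001],[0,0,0],0],[[0,0,0],[0,0,0],0]])

```text
clock: 6.08
position: [0.499, -0.0001, 0.1063]
orientation: [-0.131, 0.991, -0.0, 0.0]
contact_force: [-8.4, 1.2, 18.6]
opening: 0.0292
gripper_force: 62.8
```

Emit:
send_rows(increments=[[[0,0,-0.001],[0,0,0],0.6],[[0,0,0],[0,0,0],0.6],[[0,0,0],[0,0,0],0.6],[[0,0,-0.03],[0,0,0],0.6],[[0,0,-0.07],[0,0,0],1],[[0,0,-0.05],[0,0,0],1],[[0,0,0],[0,0,0.11],1],[[0,0,0],[0,0,0.11],1],[[0,0,0],[0,0,0.11],1],[[0,0,0],[0,0,0.11],1]])

```text
clock: 7.32
position: [0.4988, -0.0001, 0.2257]
orientation: [0.216, 0.976, -0.0, -0.0]
contact_force: [-0.3, -0.2, -0.3]
opening: 0.0855
gripper_force: 0.0
```

Emit:
send_rows(increments=[[[0,0,0],[0,0,0.11],1],[[0,0,0],[0,0,0.11],1],[[0,0,0],[0,0,0.11],1],[[0,0,0],[0,0,0.11],1],[[0,0,0],[0,0,0.11],1],[[0,0,0],[0,0,0],1],[[0,0,0],[0,0,0],1]])

```text
clock: 8.2
position: [0.4988, -0.0001, 0.2258]
orientation: [0.601, 0.799, -0.0, -0.0]
contact_force: [0.1, -0.1, 0.5]
opening: 0.0852
gripper_force: 0.0
```

```bash
python3 -c "
from h import *
go([.499,.0,.25],15)
im,c=cap('wrist','w2.png'); print(c['origin'])
for p in ([.499,0,.07],[.499+.028*np.cos(.262),.028*np.sin(.262),.07],[.499-.028*np.cos(.262),-.028*np.sin(.262),.07]): print(proj(c,p))"
```

```text
t 8.2 p [ 4.988e-01 -1.000e-04  2.258e-01] y [ 9.605e-01  2.782e-01 -2.000e-04] z [-2.e-04  0.e+00 -1.e+00] F [ 0.1 -0.1  0.5] op 0.0852 g 0.0 j [-0.07  0.27  1.75  0.    1.12 -0.36]
shift/0.8 [ 0.      0.0003 -0.0302] turn/90 [-0.0001 -0.      0.0128] rows>= 0.4
[0.47753502 0.0710919  0.29524738]
[322.98913231 208.92667821]
[356.85589563 209.56094844]
[289.08177943 208.29164781]
```

View pics/w2.png

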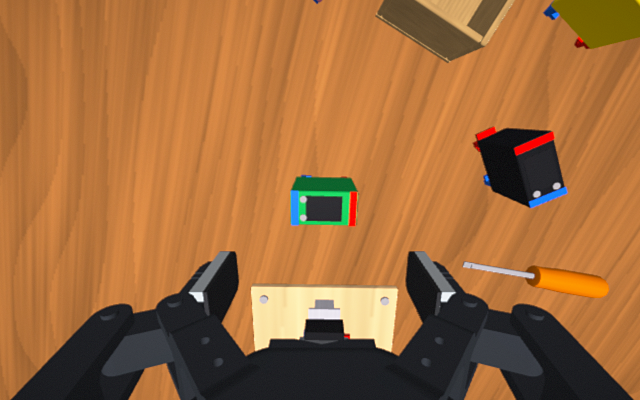

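The module stands upright with its top at (291–357, 191–226), centred under the hand within about 1 mm, blue end left and red end right. I'll take it by the ends.

Emit:
send_rows(increments=[[[0,0.001,0.05],[0,0,0],1],[[0,0,0.06],[0,0,0],1],[[0,0,0.0485],[0,0,0],1],[[0,0,0],[0,0,0],1],[[0,0,0],[0,0,0],0],[[0,0,0],[0,0,0],0],[[0,0,0],[0,0,0],0],[[0,0,0],[0,0,0],0]])

```text
clock: 9.25
position: [0.5005, 0.0001, 0.1011]
orientation: [0.602, 0.798, 0.001, 0.001]
contact_force: [-1.0, 0.2, 7.0]
opening: 0.0552
gripper_force: 62.6
```

```bash
python3 -c "
from h import *
st()"
```

```text
t 9.25 p [5.005e-01 1.000e-04 1.011e-01] y [0.9615 0.2748 0.0033] z [ 3.5e-03 -3.0e-04 -1.0e+00] F [-1.   0.2  7. ] op 0.0552 g 62.6 j [-0.07  0.47  1.83 -0.    0.84 -0.35]
```

Emit:
send_rows(increments=[[[0,0,-0.05],[0,0,0],0],[[0,0,-0.07],[0,0,0],0],[[0,0,-0.07],[0,0,0],0],[[0,0,0],[0,0,0],0]])

```text
clock: 9.75
position: [0.5006, 0.0001, 0.2564]
orientation: [0.602, 0.798, 0.003, 0.004]
contact_force: [0.1, -0.4, -1.9]
opening: 0.0556
gripper_force: 64.4
```

```bash
python3 -c "
from h import *
go([.578,-.276,.25],15)"
```

```text
t 9.75 p [5.006e-01 1.000e-04 2.564e-01] y [0.9615 0.2748 0.0089] z [ 9.5e-03 -7.0e-04 -1.0e+00] F [ 0.1 -0.4 -1.9] op 0.0556 g 64.4 j [-0.07  0.23  1.72 -0.    1.18 -0.35]
shift/0.8 [-0.3584 -0.0019  0.0092] turn/90 [0.0057 0.002  0.0106] rows>= 4.6
```

Emit:
send_rows(increments=[[[-0.05,0,0],[0.0057,0.002,0.0106],0],[[-0.07,0,0],[0,0,0],0],[[-0.07,0,0],[0,0,0],0],[[-0.07,0,0],[0,0,0],0],[[-0.06,0,0],[0,0,0],0],[[-0.038,0,0],[0,0,0],0],[[0,0,0],[0,0,0],0],[[0,0,0],[0,0,0],0]])

```text
clock: 10.75
position: [0.574, -0.2758, 0.25]
orientation: [0.609, 0.793, -0.003, -0.004]
contact_force: [-0.1, 0.1, -1.4]
opening: 0.0554
gripper_force: 64.4
```

```bash
python3 -c "
from h import *
st()
im,c=cap('wrist','w3.png'); print(c['origin'])
a=np.radians(15);X=np.array([np.cos(a),np.sin(a)]);Y=np.array([-X[1],X[0]])
for x,y,z in ((0,0,.027),(-.0175,.019,.027),(.0175,.019,.027),(.0175,-.019,.027),(-.0175,-.019,.027),(-.028,.019,.079),(.028,.019,.079)):
  print(x,y,z,proj(c,[*(np.array([.5585,-.2085])+x*X+y*Y),z]).round(1))
b=im[60:260,210:430][:,:,::-1]; cv2.imwrite('pics/w3z.png',cv2.resize(b,None,fx=3,fy=3,interpolation=cv2.INTER_CUBIC)[:600])
"
```

```text
t 10.75 p [ 0.574  -0.2758  0.25  ] y [ 0.9659  0.2586 -0.0094] z [-0.0101  0.0011 -0.9999] F [-0.1  0.1 -1.4] op 0.0554 g 64.4 j [-0.5   0.54  1.31 -0.    1.3  -0.76]
[ 0.55486417 -0.20430396  0.31970987]
0 0 0.027 [327.2 121.5]
-0.0175 0.019 0.027 [309.1 101. ]
0.0175 0.019 0.027 [345.5 101. ]
0.0175 -0.019 0.027 [344.6 141.2]
-0.0175 -0.019 0.027 [309.6 141.2]
-0.028 0.019 0.079 [292.4  97.7]
0.028 0.019 0.079 [363.3  97.6]
```

View pics/w3z.png

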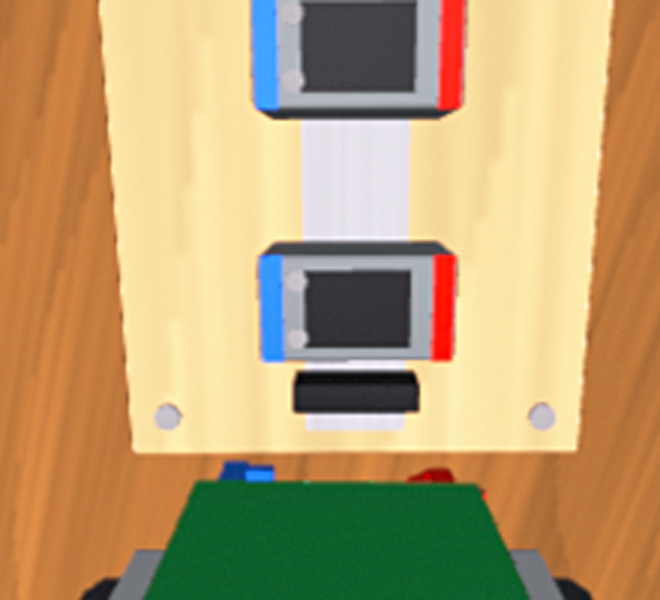

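The rail spans px x 310.7–346.3 (centre 328.2, predicted 327.2), and the gap spans rows 99.3–140.7. The slot is therefore about (0.5592, -0.2072), yaw 15°. Now the tilted approach waypoints.

```bash
cat >> h.py <<'E'
S=np.array([.5592,-.2072]); YAW=np.radians(15); X=np.array([np.cos(YAW),np.sin(YAW)]); H=.0661
def tcp(th,back=0,norm=0,dx=0,dz=0):
    c,s=np.cos(th),np.sin(th); r=np.array([[c,-s],[s,c]])
    v=np.array([-.0175,0])+r@np.array([.0165-back,.0225+H+norm])+[dx,dz]
    return [*(S+v[0]*X),.027+v[1]]
E
python3 -c "
from h import *
for k in (dict(back=.0065,norm=.0007,dx=-.005,dz=.1),dict(back=.0065,norm=.0007,dx=-.005),dict(back=.0065,norm=.0007),dict(norm=.0007)): print(np.round(tcp(.45,**k),4))
go(tcp(.45,back=.0065,norm=.0007,dx=-.005,dz=.1),15,-.45)"
```

```text
[ 0.5086 -0.2207  0.2118]
[ 0.5086 -0.2207  0.1118]
[ 0.5135 -0.2195  0.1118]
[ 0.5191 -0.2179  0.1146]
t 10.8 p [ 0.5741 -0.2755  0.2503] y [ 0.9658  0.259  -0.0092] z [-9.7e-03  9.0e-04 -1.0e+00] F [-1.   0.2 -1.5] op 0.0555 g 64.4 j [-0.5   0.54  1.31 -0.    1.3  -0.76]
shift/0.8 [ 0.0872 -0.0608  0.049 ] turn/90 [-0.2923 -0.0022 -0.0004] rows>= 2.5
```

Emit:
send_rows(increments=[[[0.03,-0.02,0],[0,0,0],0],[[0.04,-0.03,0],[0,0,0],0],[[0.0172,-0.0108,0.02],[0,0,0],0],[[0,0,0.029],[0,0,0],0],[[0,0,0],[-0.075,0,0],0],[[0,0,0],[-0.075,0,0],0],[[0,0,0],[-0.075,0,0],0],[[0,0,0],[-0.067,-0.002,0],0],[[0,0,0],[0,0,0],0],[[0,0,0],[0,0,0],0]])

```text
clock: 12.05
position: [0.509, -0.2211, 0.2121]
orientation: [0.594, 0.773, 0.176, 0.135]
contact_force: [0.2, -0.0, 0.1]
opening: 0.0554
gripper_force: 64.3
```

```bash
python3 -c "
from h import *
go(tcp(.45,back=.0065,norm=.0007,dx=-.005,dz=.04),15,-.45)"
```

```text
t 12.05 p [ 0.509  -0.2211  0.2121] y [0.8709 0.2326 0.433 ] z [ 0.4184  0.1116 -0.9014] F [ 0.2 -0.   0.1] op 0.0554 g 64.3 j [-0.58  0.31  1.78  0.47  0.8  -1.12]
shift/0.8 [ 0.0005 -0.0329  0.0679] turn/90 [-0.0014  0.0003 -0.0005] rows>= 1.0
```

Emit:
send_rows(increments=[[[0.0005,-0.0165,0.034],[-0.0014,0,0],0],[[0,-0.0165,0.034],[0,0,0],0],[[0,-0.011,0.0225],[0,0,0],0],[[0,0,0],[0,0,0],0],[[0,0,0],[0,0,0],0]])

```text
clock: 12.68
position: [0.5091, -0.2211, 0.1323]
orientation: [0.594, 0.773, 0.178, 0.137]
contact_force: [0.2, -0.3, -2.1]
opening: 0.0555
gripper_force: 64.2
```

```bash
python3 -c "
from h import *
go(tcp(.45,back=.0065,norm=.0007,dx=-.005),15,-.45)
im,c=cap('wrist','w4.png')
cv2.imwrite('pics/w4z.png',cv2.resize(im[100:400,120:520][:,:,::-1],None,fx=2,fy=2,interpolation=cv2.INTER_CUBIC))
for x,y,z in ((-.0175,.019,.027),(-.0175,0.015,.027),(.0175,.015,.027)):
  Y=np.array([-X[1],X[0]]); print((proj(c,[*(S+x*X+y*Y),z])-[120,100])*2)
"
```

```text
t 12.68 p [ 0.5091 -0.2211  0.1323] y [0.869  0.2321 0.437 ] z [ 0.4224  0.1121 -0.8995] F [ 0.2 -0.3 -2.1] op 0.0555 g 64.2 j [-0.58  0.44  1.83  0.57  0.64 -1.26]
shift/0.8 [ 0.0007 -0.0116  0.0228] turn/90 [ 0.0014  0.0007 -0.0005] rows>= 0.3
[360.45850666 204.65119577]
[360.73374473 216.28184639]
[452.67169275 202.77024417]
```

View pics/w4z.png

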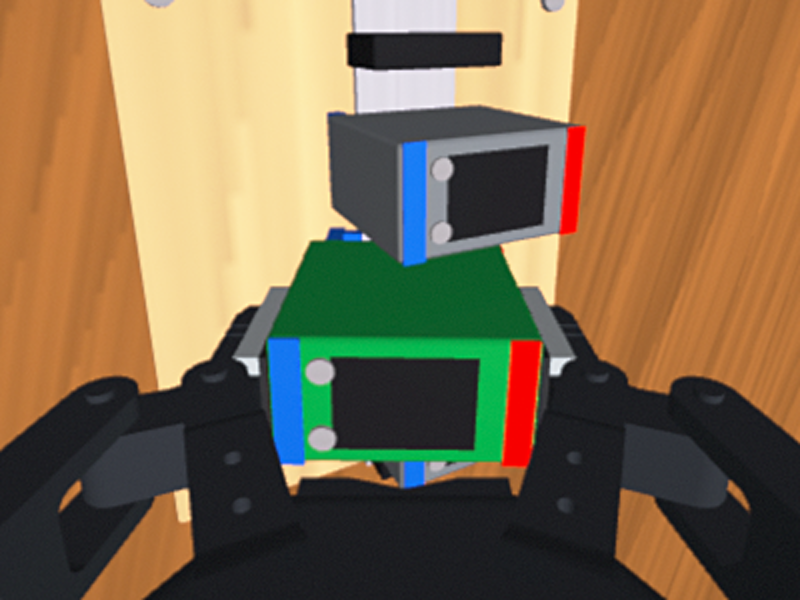

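The module is held squarely, with its top face at (270–540, 338–463) in the crop and the blue lip showing at (345,236) just left of the rail edge line. I'll check its y offset in the hand.

```bash
python3 -c "
from h import *
s,q=st(); c=optics.get_calibration('wrist')
for x,y in ((.015,-.028),(.015,.028),(-.015,-.028),(-.015,.028)):
  print((proj(c,s['position']+q.apply([x,y,H-.035]))-[120,100])*2)
Y=np.array([-X[1],X[0]])
for x,y,z in ((-.028,.019,.079),(-.028,.049,.079),(.028,.019,.079),(-.028,.019,.027)):
  print(x,y,z,(proj(c,[*(S+x*X+y*Y),z])-[120,100])*2)"
```

```text
t 12.72 p [ 0.5091 -0.2212  0.1324] y [0.8688 0.2321 0.4373] z [ 0.4228  0.1118 -0.8993] F [-0.5  0.3 -1. ] op 0.0555 g 64.2 j [-0.58  0.44  1.83  0.57  0.64 -1.26]
[266.66011388 342.45406416]
[549.3543769  342.49609207]
[276.37786157 467.27669065]
[539.03181807 467.34288158]
-0.028 0.019 0.079 [399.8119979  266.21571108]
-0.028 0.049 0.079 [399.45276735 143.56446251]
0.028 0.019 0.079 [578.83982347 231.8072781 ]
-0.028 0.019 0.027 [329.59693338 208.3834692 ]
```

Emit:
send_rows(increments=[[[0,-0.006,0.012],[0.0014,0,0],0],[[0,-0.0056,0.0108],[0,0,0],0],[[0,0,0],[0,0,0],0],[[0,0,0],[0,0,0],0]])

```text
clock: 13.22
position: [0.5081, -0.2212, 0.1104]
orientation: [0.594, 0.773, 0.177, 0.136]
contact_force: [0.5, -0.1, -2.1]
opening: 0.0555
gripper_force: 64.5
```

```bash
python3 -c "
from h import *
go(tcp(.45,back=.0065,norm=.0007),15,-.45)"
```

```text
t 13.22 p [ 0.5081 -0.2212  0.1104] y [0.8706 0.2314 0.4343] z [ 0.4195  0.1122 -0.9008] F [ 0.5 -0.1 -2.1] op 0.0555 g 64.5 j [-0.58  0.48  1.84  0.6   0.6  -1.3 ]
shift/0.8 [0.0004 0.0071 0.0015] turn/90 [-0.0005  0.0001 -0.0011] rows>= 0.1
```

Emit:
send_rows(increments=[[[0,0.0036,0.0007],[0,0,0],0],[[0,0.0035,0.0008],[0,0,0],0],[[0,0,0],[0,0,0],0]])

```text
clock: 13.6
position: [0.5139, -0.2197, 0.1123]
orientation: [0.594, 0.773, 0.177, 0.136]
contact_force: [-0.0, 0.4, -1.3]
opening: 0.0555
gripper_force: 64.5
```

```bash
python3 -c "
from h import *
go(tcp(.45,back=0.0,norm=.0007),15,-.45)"
```

```text
t 13.6 p [ 0.5139 -0.2197  0.1123] y [0.8702 0.2318 0.4348] z [ 0.4201  0.112  -0.9005] F [-0.   0.4 -1.3] op 0.0555 g 64.5 j [-0.57  0.48  1.82  0.6   0.61 -1.29]
shift/0.8 [0.0004 0.0075 0.0004] turn/90 [-0.0001  0.0004 -0.0009] rows>= 0.1
```

Now I'll slide the mouth over the rail edge in small steps, watching the force.

Emit:
send_rows(increments=[[[0,0.0025,0.0002],[0,0,0],0],[[0,0.0025,0.0002],[0,0,0],0],[[0,0,0],[0,0,0],0]])

```text
clock: 13.98
position: [0.5174, -0.2188, 0.1137]
orientation: [0.594, 0.773, 0.177, 0.136]
contact_force: [0.1, 0.5, -0.9]
opening: 0.0556
gripper_force: 64.5
```

Emit:
send_rows(increments=[[[0,0.0025,0],[0,0,0],0],[[0,0,0],[0,0,0],0]])

```text
clock: 14.22
position: [0.5191, -0.2184, 0.1146]
orientation: [0.594, 0.773, 0.177, 0.136]
contact_force: [-0.4, -0.1, -1.7]
opening: 0.0553
gripper_force: 64.5
```

Emit:
send_rows(increments=[[[0,0.0012,0],[0,0,0],0],[[0,0,0],[0,0,0],0]])

```text
clock: 14.48
position: [0.5196, -0.2182, 0.1147]
orientation: [0.594, 0.773, 0.177, 0.135]
contact_force: [-3.9, -2.2, -1.5]
opening: 0.0553
gripper_force: 64.4
```

Contact at about 4.5 N is within 0.5 mm of where the leg face should meet the edge, so the lip is under the flange. Computing the rocking increments.

```bash
cat >> h.py <<'E'
def arc(ths,norms):
    s,q=st(); p=np.array(s['position']); 
    y=np.array([*X,0]); z=np.array([0,0,-1.]); T0=R.from_matrix(np.c_[np.cross(y,z),y,z])
    for th,n in zip(ths,norms):
        t=np.array(tcp(th,back=-.001*(1-th/.45),norm=n)); T=T0*R.from_rotvec([-th,0,0])
        print('th',th,'sh',(q.inv().apply(t-p)/.8).round(4),'turn',((q.inv()*T).as_rotvec()/(np.pi/2)).round(4)); p,q=t,T
E
python3 -c "
from h import *
arc([.45,.40,.35,.30,.25,.20,.15,.1,.05,0],[.0007]*6+[.0005,.0003,0,0])"
```

```text
t 14.47 p [ 0.5196 -0.2182  0.1147] y [0.8706 0.2316 0.434 ] z [ 0.4193  0.112  -0.9009] F [-3.9 -2.2 -1.5] op 0.0553 g 64.4 j [-0.56  0.48  1.81  0.59  0.61 -1.27]
th 0.45 sh [ 0.0004 -0.0004 -0.0001] turn [-0.0007  0.0002 -0.001 ]
th 0.4 sh [0.     0.0057 0.0012] turn [0.0318 0.     0.    ]
th 0.35 sh [-0.      0.0057  0.0012] turn [0.0318 0.     0.    ]
th 0.3 sh [0.     0.0057 0.0012] turn [ 0.0318 -0.     -0.    ]
th 0.25 sh [-0.      0.0057  0.0012] turn [0.0318 0.     0.    ]
th 0.2 sh [-0.      0.0057  0.0012] turn [ 0.0318 -0.      0.    ]
th 0.15 sh [0.     0.0057 0.0015] turn [0.0318 0.     0.    ]
th 0.1 sh [-0.      0.0057  0.0015] turn [ 0.0318  0.     -0.    ]
th 0.05 sh [0.     0.0056 0.0016] turn [0.0318 0.     0.    ]
th 0 sh [-0.      0.0056  0.0012] turn [0.0318 0.     0.    ]
```

Emit:
send_rows(increments=[[[0,-0.0004,0],[0,0,0],0],[[0,0.0057,0.0012],[0.0318,0,0],0],[[0,0.0057,0.0012],[0.0318,0,0],0],[[0,0.0057,0.0012],[0.0318,0,0],0],[[0,0.0057,0.0012],[0.0318,0,0],0],[[0,0,0],[0,0,0],0],[[0,0,0],[0,0,0],0]])

```text
clock: 15.35
position: [0.5373, -0.2134, 0.1179]
orientation: [0.605, 0.787, 0.099, 0.076]
contact_force: [1.0, 0.8, -1.0]
opening: 0.0552
gripper_force: 64.4
```

```bash
python3 -c "
from h import *
arc([.25,.20,.15,.1,.05,0],[.0007]*2+[.0005,.0003,0,0])"
```

```text
t 15.35 p [ 0.5373 -0.2134  0.1179] y [0.936  0.249  0.2487] z [ 0.2403  0.0642 -0.9686] F [ 1.   0.8 -1. ] op 0.0552 g 64.4 j [-0.49  0.52  1.7   0.25  0.75 -0.92]
th 0.25 sh [ 0.0004 -0.0006  0.0001] turn [ 0.0009  0.0001 -0.0011]
th 0.2 sh [-0.      0.0057  0.0012] turn [ 0.0318 -0.      0.    ]
th 0.15 sh [0.     0.0057 0.0015] turn [0.0318 0.     0.    ]
th 0.1 sh [-0.      0.0057  0.0015] turn [ 0.0318  0.     -0.    ]
th 0.05 sh [0.     0.0056 0.0016] turn [0.0318 0.     0.    ]
th 0 sh [-0.      0.0056  0.0012] turn [0.0318 0.     0.    ]
```

Emit:
send_rows(increments=[[[0,0.0051,0.0013],[0.0325,0,0],0],[[0,0.0057,0.0015],[0.0318,0,0],0],[[0,0,0],[0,0,0],0],[[0,0.0057,0.0015],[0.0318,0,0],0],[[0,0,0],[0,0,0],0]])

```text
clock: 15.98
position: [0.5509, -0.2101, 0.1176]
orientation: [0.609, 0.792, 0.04, 0.031]
contact_force: [4.4, 0.3, 1.4]
opening: 0.0554
gripper_force: 65.0
```

```bash
python3 -c "
from h import *
arc([.1,.05,0],[.0003,0,0])"
```

```text
t 15.97 p [ 0.5509 -0.2101  0.1176] y [0.9613 0.2561 0.1017] z [ 0.0984  0.0257 -0.9948] F [4.4 0.3 1.4] op 0.0554 g 65.0 j [-0.45  0.57  1.6   0.08  0.89 -0.76]
th 0.1 sh [ 0.0008 -0.0006  0.0005] turn [ 0.0012  0.0004 -0.0009]
th 0.05 sh [0.     0.0056 0.0016] turn [0.0318 0.     0.    ]
th 0 sh [-0.      0.0056  0.0012] turn [0.0318 0.     0.    ]
```

Emit:
send_rows(increments=[[[0,0.0053,0.002],[0.033,0,0],0],[[0,0,0],[0,0,0],0],[[0,0.0056,0.0012],[0.0318,0,0],0],[[0,0,0],[0,0,0],0],[[0,0,0],[0,0,0],0]])

```text
clock: 16.6
position: [0.559, -0.2079, 0.1157]
orientation: [0.609, 0.793, 0.0, -0.0]
contact_force: [1.5, 0.5, 8.1]
opening: 0.0555
gripper_force: 66.3
```

```bash
python3 -c "
from h import *
arc([0],[0])"
```

```text
t 16.6 p [ 0.559  -0.2079  0.1157] y [9.663e-01 2.573e-01 3.000e-04] z [ 2.e-04  3.e-04 -1.e+00] F [1.5 0.5 8.1] op 0.0555 g 66.3 j [-0.42  0.61  1.54  0.    0.99 -0.68]
th 0 sh [0.0008 0.0004 0.0002] turn [ 0.0002 -0.0002 -0.001 ]
```

Emit:
send_rows(increments=[[[0,0,0.001],[0,0,0],0],[[0,0.001,0.001],[0.012,0,0],0],[[0,0,0.001],[0,0,0],0],[[0,0,0],[0,0,0],0]])

```text
clock: 17.1
position: [0.5605, -0.2076, 0.1158]
orientation: [0.609, 0.793, -0.007, -0.005]
contact_force: [-6.3, 7.1, 31.0]
opening: 0.0553
gripper_force: 68.5
```

```bash
python3 -c "
from h import *
s,q=st(); print(np.round(s['ft_torque'],2))"
```

```text
t 17.1 p [ 0.5605 -0.2076  0.1158] y [ 0.9662  0.2574 -0.0162] z [-0.0154 -0.0049 -0.9999] F [-6.3  7.1 31. ] op 0.0553 g 68.5 j [-0.41  0.62  1.53 -0.01  1.01 -0.67]
[1.37 0.71 0.1 ]
```

Emit:
send_rows(increments=[[[0,-0.001,-0.0025],[-0.0115,0,0],0],[[0,0,0],[0,0,0],0],[[0,0,0],[0,0,0],1],[[0,0,0],[0,0,0],1],[[0,0,0],[0,0,0],1],[[0,0,-0.02],[0,0,0],1],[[0,0,-0.06],[0,0,0],1],[[0,0,-0.07],[0,0,0],1],[[0.05,0,0],[0,0,0],1],[[-0.05,0,0],[0,0,0],1]])

```text
clock: 18.35
position: [0.5594, -0.2045, 0.2368]
orientation: [0.608, 0.794, -0.001, -0.001]
contact_force: [0.2, -0.6, -0.5]
opening: 0.0854
gripper_force: 0.0
```

Emit:
send_rows(increments=[[[-0.06,0,0],[0,0,0],1],[[-0.03,0,0],[0,0,0],1],[[0,0,0],[0,0,0],1],[[0,0,0],[0,0,0],1]])

```text
clock: 18.85
position: [0.5779, -0.2765, 0.2353]
orientation: [0.609, 0.793, -0.001, -0.001]
contact_force: [-0.1, 0.6, -0.2]
opening: 0.0856
gripper_force: 0.0
```

```bash
python3 -c "
from h import *
st()
im,c=cap('wrist','w5.png')
cv2.imwrite('pics/w5z.png',cv2.resize(im[20:270,200:460][:,:,::-1],None,fx=2.4,fy=2.4,interpolation=cv2.INTER_CUBIC))
Y=np.array([-X[1],X[0]])
for x,y,z in ((-.028,.015,.0845),(.028,.015,.0845),(.028,-.015,.0845),(-.028,-.015,.0845)): print((proj(c,[*(S+x*X+y*Y),z])-[200,20])*2.4)"
```

```text
t 18.85 p [ 0.5779 -0.2765  0.2353] y [ 0.9663  0.2575 -0.0034] z [-3.3e-03 -7.0e-04 -1.0e+00] F [-0.1  0.6 -0.2] op 0.0856 g 0.0 j [-0.5   0.56  1.31 -0.    1.27 -0.76]
[202.53663478 184.7754645 ]
[388.67325022 184.38881193]
[384.96639104 286.17768394]
[206.30265598 286.43813195]
```

View pics/w5z.png

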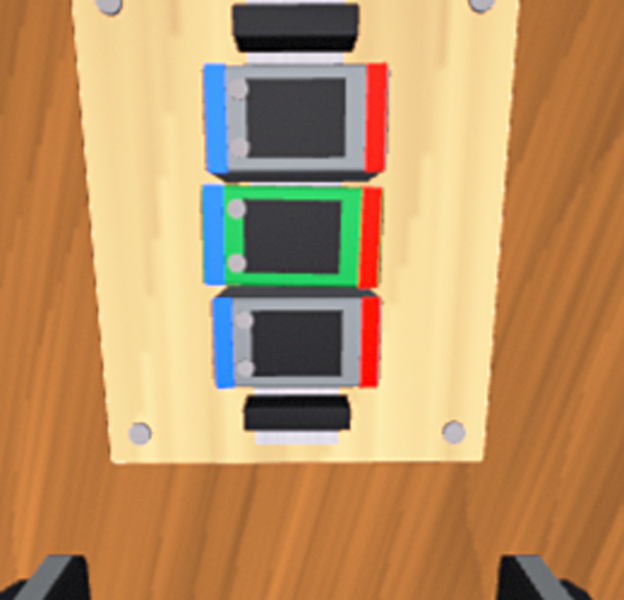

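The green module sits in the gap flush with its neighbours: top at (202–382, 186–286), centred within about 1 mm. To confirm the latch, I'll touch down on the red end with the fingers shut, which reads its height and presses the foot home.

```bash
python3 -c "
from h import *
go([*(S+.018*X),.163],15)"
```

```text
t 18.9 p [ 0.578  -0.2763  0.2353] y [ 0.9662  0.2579 -0.0034] z [-3.3e-03 -7.0e-04 -1.0e+00] F [0.2 0.2 0.1] op 0.0854 g 0.0 j [-0.5   0.56  1.32 -0.    1.27 -0.76]
shift/0.8 [0.0895 0.0224 0.0903] turn/90 [-0.0022 -0.0001 -0.0006] rows>= 1.7
```

Emit:
send_rows(increments=[[[0.05,0.0124,0],[-0.0022,0,0],0],[[0.0395,0.01,0],[0,0,0],0],[[0,0,0],[0,0,0],0],[[0,0,0],[0,0,0],0],[[0,0,0],[0,0,0],0],[[0,0,0.04],[0,0,0],0],[[0,0,0.04],[0,0,0],0],[[0,0,0.0103],[0,0,0],0],[[0,0,0],[0,0,0],0]])

```text
clock: 20.02
position: [0.577, -0.2038, 0.1629]
orientation: [0.61, 0.793, -0.0, -0.0]
contact_force: [-0.5, -0.0, 0.8]
opening: -0.0002
gripper_force: 0.0
```

Emit:
send_rows(increments=[[[0,0,0.002],[0,0,0],0],[[0,0,0.002],[0,0,0],0],[[0,0,0],[0,0,0],0]])

```text
clock: 20.4
position: [0.577, -0.2034, 0.1597]
orientation: [0.609, 0.793, 0.0, 0.0]
contact_force: [-0.2, -0.8, -0.2]
opening: -0.0003
gripper_force: 0.0
```

Emit:
send_rows(increments=[[[0,0,0.0015],[0,0,0],0],[[0,0,0.0015],[0,0,0],0],[[0,0,0],[0,0,0],0]])

```text
clock: 20.78
position: [0.577, -0.2034, 0.1572]
orientation: [0.609, 0.793, 0.0, 0.0]
contact_force: [0.6, -0.2, 2.8]
opening: -0.0002
gripper_force: 1.5
```

Touch came at 0.157 m, where the red end's top should be when it is home. One light press, then retreat.

Emit:
send_rows(increments=[[[0,0,0.0015],[0,0,0],0],[[0,0,0],[0,0,0],0]])

```text
clock: 21.02
position: [0.5775, -0.2034, 0.1571]
orientation: [0.609, 0.793, 0.0, 0.001]
contact_force: [-0.1, 2.9, 11.1]
opening: 0.0003
gripper_force: 5.6
```

Emit:
send_rows(increments=[[[0,0,-0.02],[0,0,0],0],[[0,0,-0.05],[0,0,0],0],[[0,0,-0.05],[0,0,0],0],[[0,0,0],[0,0,0],0],[[0,0,0],[0,0,0],0]])

```text
clock: 21.65
position: [0.5766, -0.2033, 0.2513]
orientation: [0.609, 0.793, -0.0, -0.0]
contact_force: [0.3, -0.3, -1.8]
opening: -0.0002
gripper_force: 0.0
```

```bash
python3 -c "
from h import *
st(); print(ticket.hand_in())"
```

```text
t 21.65 p [ 0.5766 -0.2033  0.2513] y [ 9.664e-01  2.571e-01 -8.000e-04] z [-1.e-03  4.e-04 -1.e+00] F [ 0.3 -0.3 -1.8] op -0.0002 g 0.0 j [-0.4   0.48  1.4   0.    1.27 -0.66]
the job is handed in; nothing more can be done
None
```

The green relay module is in the rail gap, let go with the arm clear, and the job was handed in at 21.7 s; hand-in returned no verdict, but the red end's top measured level within 1 mm of its home height under an 11 N press, and the module sits centred to about 1 mm.

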